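Turn the stacked bread tote round and nest it home

ROBOT

A 6-joint arm with a two-finger parallel gripper is mounted at the origin on the work surface. World frame = base frame: x ahead of the robot, y to its left, z up, the work surface at z = 0. Lengths are in m, angles in rad, forces in N, time in s.
With the tool pointing down it reaches from about 0.275 to 0.825 m from the base axis. Payload 4.9 kg.
Tool frame: the origin (TCP) lies midway between the tips of the shut fingers; the grasp point (between the pads) lies 19 mm behind it (bot.grip_depth is the distance from the TCP to the grasp point, in m); z points along the fingers, y is the line along which they close (so a half turn about z gives the same grasp; the last joint's range is limited). The gripper opens to 85 mm and grips with 20 to 120 N. Pads are 22 mm wide; open, the fingers measure 114 mm over their backs; the gripper's body (76 mm by 85 mm) begins 54 mm behind the grasp point. The pads swing forward as they close: fully open they stand 13 mm farther back than shut.
Start: joints at [1.12, 0.326, -0.193, 1.052, 0, 1.437], TCP at [0.171, 0.523, 0.199] pointing down, gripper open.
Joint ranges: [-2.65, 2.65], [-0.97, 1.79], [-1.3, 1.35], [-1.93, 2.1], [-1.47, 1.37], [-3.14, 3.14]. Speed limits (rad/s): [2.57, 2.57, 3.14, 3.14, 3.14, 3.14].

INTERFACE

Orientations are given as a unit quaternion [w, x, y, z].
In Python, from cell import bot gives the robot as it stands. Calls block until the motion is done:
- bot.move_pose(position, orientation): joint-space move of the TCP to a pose.
- bot.move_linear(position, speed=0.15, rotation=None, until_force=None): straight line of the TCP; rotation=None keeps the orientation; speed is the mean speed in m/s. With until_force (N) it stops when the force on the tool has changed by that much, and returns True; else False.
- bot.goto_joints(angles): joint-space move.
- bot.set_gripper(opening, grasp_force=None): opening from 0.0 (shut) to 1.0 (fully open); grasp_force is the grip in N (None keeps the last); returns when the fingers have stopped.
- bot.wait(seconds).
- bot.solve_ik(position, orientation): joint angles nearest the present ones, or None.
- bot.camera(name): name is "scene" or "top"; returns the picture (420x560x3 uint8, red, green, blue); there is no depth.
- bot.calibration(name): a dict with "mtx" (3x3 intrinsics, pixels), "extrinsics" (4x4, takes a point from world to camera coordinates). Camera axes: x right, y down, z forward; pixel columns grow to the right and rows downward; lengths in m; the calibration is good to about 2 mm. A picture is of the moment at which its call begins. calibration takes no time and is no camera call.
A pose or a line that the arm cannot do raises bot.PlanningError and nothing moves.
- bot.close_job(): hands the job in; it is judged then, once.
Trained networks look in the newest picture that a camera, given by its name, has taken for a name from the list of things; names that differ only in an ending like _2 or _b are one class to them, and where a whole thing is asked for, a point or a joint stands for the part that bears it (a point fixed in the world has none). Each returns a list of dicts, best first, with "confidence" (0 to 1); they miss things now and then, are a little off and sometimes report something else, mostly with a low value. They report only what shows in the picture. A call takes as long as a camera call.
- bot.search_frame(camera, thing): "bbox" ([left, top, width, height] in pixels, round what is visible of it).
Readings, each from a call of its own:
- bot.read_clock(): time.
- bot.read_joint_positions(): joint angles.
- bot.read_joint_vel(): joint speeds.
- bot.read_joint_efforts(): joint torques, N m.
- bot.read_position(): TCP position.
- bot.read_tool_rot(): TCP orientation.
- bot.read_ft_force(): force on the tool from outside, world axes, zero at the start.
- bot.read_moment(): the same for the moment, N m.
- bot.read_gripper_width(): opening from 0.0 (shut) to 1.0 (fully open).
- bot.read_finger_force(): force on a finger pad.
Only numpy, scipy, OpenCV 4.12 (cv2) and the standard library are available. Lean on these libraries where they do the work, as an engineer would, in place of code of your own. Each camera call takes 0.05 s, during which the arm holds its last target. There are 200 camera calls.

TASK

One empty bread tote is standing stacked on another, turned the wrong way to nest. Lift it off, turn it half a turn so that its lugs line up with the slots of the lower tote, lower it in, and press it gently past the spring clips, with no more than about 25 N, until both ends are fully home and it sits level. Let go of it, and leave the loaf, the jar and the price-card holder alone.

Things in the scene. Friction and masses are not known exactly. Their poses are not given: they have to be found in the camera images.
- tote: Loose grey stack-nest tote, about 0.42 kg, 184 x 254 mm over the rim lips (x by y), 60 mm high, tapering to 152 x 222 mm at the foot. Origin: centre of the underside, z up. Four round lugs 18 mm thick stand out low on its long sides, bottoms level with the foot: near pair on the +x side, far pair on the -x side. It starts stacked on the lower tote, turned half a turn.
- lower: Lower tote, same shape and axes, empty. Origin: centre of its underside. It cannot be lifted off its wire cradle, but its sprung deck sinks up to 42 mm straight down under a push and springs back. The same way round, the other tote goes in until its lugs rest on the slot sills: home, 33 mm above this origin. Turned half a turn it only stacks, 60 mm above.
- tote_handle (a point): Top centre of the tote's handle, 60 mm above its underside, level with the rim: a grip block 30 mm along x, 70 mm along y, with upright sides for 30 mm down, on a hollow base 43 mm wide. Take it from above, closing along the tote's x; about 60 mm is free on each side of the block.
- tote_near_pair (a point): Midway between the tote's near-pair lugs, which are at y = -40 and +40 mm; 88 mm from its centre along its +x, 9 mm above the foot. The lugs stand out to 92 mm from the centre.
- tote_far_pair (a point): Midway between the tote's far-pair lugs, which are at y = -85 and +85 mm; 88 mm from its centre along its -x, 9 mm above the foot. The rim of the short ends, 60 mm above the foot, runs from y = 117 to 127 mm on either side.
- lower_near_pair (a point): Midway between the lower tote's two near-pair slots (y = -40 and +40 mm), 88 mm from its centre along its +x, at the sill, 33 mm above its foot. Slots are 21.5 mm wide and open at the rim, 60 mm above the foot; the far pair is on the -x side at y = -85 and +85 mm. Nested, the two totes' x axes point the same way.
- lower_clip (a point): Spring clip in the middle of the lower tote's +y end, 48 mm above its foot; another at the -y end. They grip the entering tote, which by its own weight stays 5 to 14 mm too high. A push of some 10 to 24 N on the handle takes it down and the clips keep it there; if one end goes home first, a lighter push on the rim of the other short end finishes it.
- loaf: Bystander: brown oval loaf, about 110 x 200 x 100 mm, lying on the counter. Origin under its centre.
- jar: Bystander: jar with a lid, 72 mm diameter, 110 mm high. Origin under its centre.
- cardholder: Bystander: price-card holder, a steel foot of 60 mm diameter with a thin stem and a blank card of 90 x 60 mm on top, 108 mm high. Origin under its centre.

How it is judged:
By the outcome, as a careful person would: the job done as asked, in the order asked, and still so for the second after the job is handed in, with the robot touching nothing.
It also fails if it takes over 69 s, if anything falls off the work surface, if the arm or the gripper's body presses on something with over 40 N, if the wrist force passes 120 N, or if a joint passes its speed limit or range.

## Working session

There is one attempt and no reset: what is moved stays moved. The work goes in short steps, each a Python script; the robot and the scene stay as the last script left them, time stands still between calls to the robot, and variables do not carry over. Pictures are saved under pics/ and viewed, at most 10 in all, crops included, and the job is handed in when it is done.

```bash
mkdir -p pics; ls
python3 - <<'E'
from cell import bot
import cv2,numpy as np
for c in("scene","top"):
    im=bot.camera(c); cv2.imwrite(f"pics/{c}0.png",im[...,::-1])
    k=bot.calibration(c); print(c,k["mtx"].tolist(),np.round(k["extrinsics"],4).tolist())
    for t in("tote","lower","tote_handle","tote_near_pair","tote_far_pair","lower_near_pair","lower_clip","loaf","jar","cardholder"):
        print(t,[(d["bbox"],round(d["confidence"],2)) for d in bot.search_frame(c,t)][:3])
print(bot.read_clock(),bot.read_tool_rot())
E
```

```text
pics
scene [[389.1146357837966, 0.0, 272.8380528369018], [0.0, 389.1146357837966, 208.615912241387], [0.0, 0.0, 1.0]] [[-0.5369, 0.8436, -0.0078, 0.2773], [0.6123, 0.3833, -0.6915, -0.2577], [-0.5804, -0.376, -0.7224, 1.36], [0.0, 0.0, 0.0, 1.0]]
tote [([215.5, 165.0, 134.0, 95.0], 0.78)]
lower [([220.6, 209.6, 129.1, 67.5], 0.69), ([217.2, 161.7, 134.9, 97.5], 0.3)]
tote_handle []
tote_near_pair [([218.3, 163.1, 132.7, 94.4], 0.7)]
tote_far_pair [([215.6, 160.3, 136.6, 99.6], 0.71)]
lower_near_pair [([221.0, 212.9, 125.0, 59.6], 0.65)]
lower_clip [([218.1, 207.8, 128.7, 76.0], 0.67)]
loaf [([394.0, 243.8, 92.6, 60.9], 0.94)]
jar [([145.1, 134.5, 25.1, 40.8], 0.95)]
cardholder [([110.3, 185.0, 21.3, 37.3], 0.79)]
top [[379.86643754430395, 0.0, 271.44634257787084], [0.0, 379.86643754430395, 212.37217431942076], [0.0, 0.0, 1.0]] [[0.0015, -0.9999, 0.0109, -0.0131], [-0.9864, -0.0032, -0.1641, 0.5671], [0.1641, -0.0105, -0.9864, 1.0924], [0.0, 0.0, 0.0, 1.0]]
tote [([197.3, 170.8, 101.7, 82.2], 0.89)]
lower [([207.4, 241.4, 86.4, 10.7], 0.74)]
tote_handle [([196.5, 171.8, 103.0, 78.1], 0.88)]
tote_near_pair [([196.1, 172.9, 102.0, 78.0], 0.9)]
tote_far_pair [([196.3, 173.7, 101.9, 75.6], 0.92)]
lower_near_pair [([214.0, 240.9, 83.0, 14.2], 0.83)]
lower_clip [([207.1, 239.4, 91.3, 11.1], 0.81), ([195.7, 173.1, 105.1, 77.3], 0.38)]
loaf [([91.8, 231.7, 69.8, 40.1], 0.65)]
jar [([403.9, 229.6, 30.5, 25.9], 0.84)]
cardholder [([383.3, 159.1, 32.7, 26.2], 0.77)]
1.1 [2.79012248e-05 1.57735113e-01 9.87481459e-01 4.02644207e-05]
```

Run:
```python
import cv2
a=cv2.imread("pics/top0.png")[150:290,175:325]; b=cv2.imread("pics/scene0.png")[145:295,200:365]
a=cv2.resize(a,(600,560),interpolation=cv2.INTER_CUBIC);b=cv2.resize(b,(660,600),interpolation=cv2.INTER_CUBIC)
cv2.imwrite("pics/ta.png",a);cv2.imwrite("pics/sa.png",b)
```

```text
(no output)
```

View pics/ta.png

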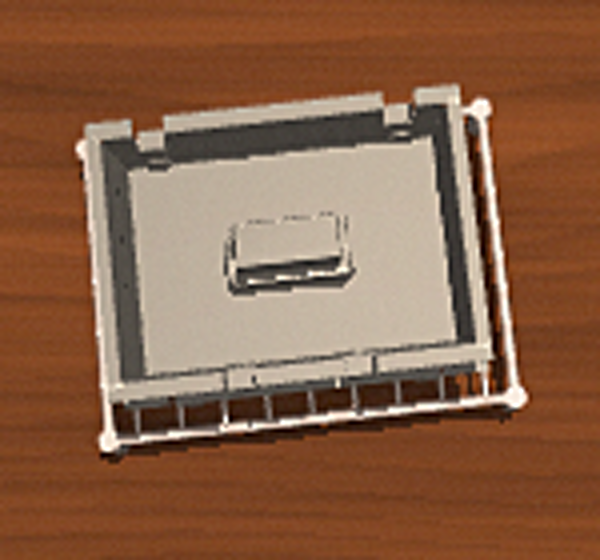

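View pics/sa.png

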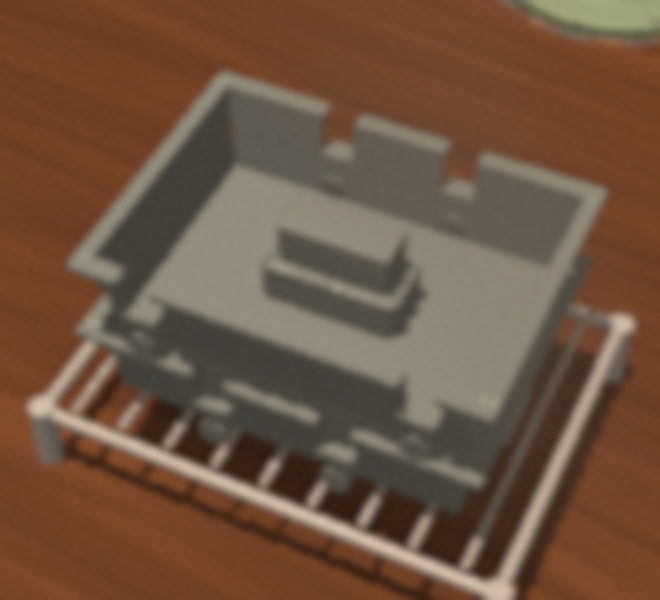

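View pics/scene0.png

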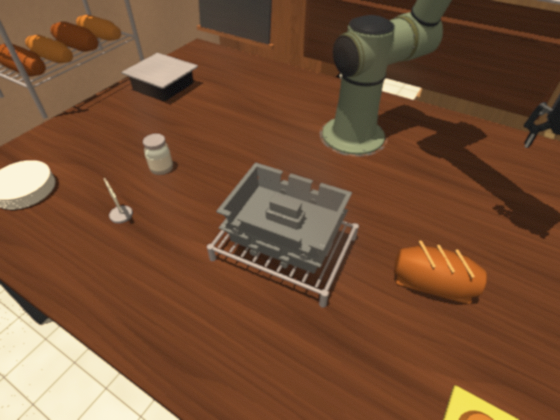

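The tote's wide-spaced far pair faces away from the robot (+x world), and the lower tote's close pair faces the same way. So the lower tote's yaw is about 0 plus a small angle, and the tote's is that plus π. In the top crop the rim corners are at about (85,124), (460,86), (493,360) and (106,402), with the handle near (292,240).

```bash
cat > h.py <<'E'
from cell import bot
import cv2,numpy as np
from scipy.optimize import least_squares
def proj(c,P):
    k=bot.calibration(c);E=np.array(k["extrinsics"]);q=(E[:3,:3]@np.asarray(P,float).T).T+E[:3,3]
    q=q@np.array(k["mtx"]).T;return q[:,:2]/q[:,2:]
def pts(p,L):
    x,y,z,a=p;L=np.asarray(L,float);c,s=np.cos(a),np.sin(a)
    return np.c_[x+c*L[:,0]-s*L[:,1],y+s*L[:,0]+c*L[:,1],z+L[:,2]]
def fit(obs,p0,fixz=None):
    "obs: {cam:[(local xyz,(u,v))...]}"
    def r(p):
        q=list(p) if fixz is None else [p[0],p[1],fixz,p[2]]
        return np.concatenate([(proj(c,pts(q,[o[0] for o in O]))-[o[1] for o in O]).ravel() for c,O in obs.items()])
    p0=list(p0) if fixz is None else [p0[0],p0[1],p0[3]]
    s=least_squares(r,p0,x_scale=0.01,loss="soft_l1");return s.x,r(s.x)
def Q(yaw):  # tool down, tool y axis (closing) at world angle yaw
    from scipy.spatial.transform import Rotation as R
    y=np.array([np.cos(yaw),np.sin(yaw),0]);z=np.array([0,0,-1.]);x=np.cross(y,z)
    q=R.from_matrix(np.c_[x,y,z]).as_quat();return [q[3],*q[:3]]
E
python3 - <<'E'
from h import *
X,Y,H=.092,.127,.06
t=lambda u,v:(u/4+175,v/4+150); s=lambda u,v:(u/4+200,v/4+145)
# parametrised with yaw~0 (geometry of corners is symmetric)
o={"top":[((X,Y,H),t(85,124)),((X,-Y,H),t(460,86)),((-X,-Y,H),t(493,358)),((-X,Y,H),t(107,398)),
 ((.015,.035,H),t(238,222)),((.015,-.035,H),t(345,212)),((-.015,-.035,H),t(348,258)),((-.015,.035,H),t(238,268))],
"scene":[((-X,-Y,H),s(225,72)),((-X,Y,H),s(607,188)),((X,-Y,H),s(70,266)),((X,Y,H),s(495,405))]}
p,r=fit(o,[.55,0,.1,0]);print(p,r.reshape(-1,2).round(1).tolist())
q=bot.read_joint_positions()
for a in(p[3],p[3]+np.pi,p[3]-np.pi):
    for z in(.1,.25): print(a,z,bot.solve_ik([p[0],p[1],p[2]+z],Q(a)))
E
```

```text
[0.55176164 0.05580122 0.11314227 0.11425975] [[-0.1, 0.9], [-0.3, 0.4], [-0.1, -0.3], [0.1, 0.5], [-1.6, 0.6], [-2.2, 0.3], [-1.7, -0.2], [-0.5, 0.2], [-1.9, -0.6], [-1.5, 0.1], [-1.4, -1.9], [-1.7, 2.0]]
0.11425975165496308 0.1 [-0.03231653  0.32611641 -0.15702421  1.08765571  0.          1.42422004]
0.11425975165496308 0.25 [-0.03231653  0.28791453  0.16610652  1.44898831  0.          1.42422004]
3.2558524052447564 0.1 [-0.03231653  0.32611641 -0.15702421  1.08765571  0.         -1.71737261]
3.2558524052447564 0.25 [-0.03231653  0.28791453  0.16610652  1.44898831  0.         -1.71737261]
-3.02733290193483 0.1 [-0.03231653  0.32611641 -0.15702421  1.08765571  0.         -1.71737261]
-3.02733290193483 0.25 [-0.03231653  0.28791453  0.16610652  1.44898831  0.         -1.71737261]
```

Run:
```python
from h import *
x,y,z,a=.5518,.0548,.1131,.1143
bot.set_gripper(1.0)
bot.move_pose([x,y,.27],Q(a))
print(bot.read_clock(),bot.read_position(),bot.read_joint_positions())
f0=bot.read_ft_force()
print(bot.move_linear([x,y,.151],speed=.12,until_force=5),bot.read_position(),bot.read_ft_force())
im=bot.camera("top");bot_im2=bot.camera("scene")
cv2.imwrite("pics/g.png",np.hstack([cv2.resize(i,(400,400),interpolation=cv2.INTER_CUBIC) for i in(im[140:280,180:320],bot_im2[130:270,210:350])])[...,::-1])
bot.set_gripper(0.0,60)
print(bot.read_gripper_width(),bot.read_finger_force(),bot.read_ft_force(),bot.read_clock())
```

```text
3.4917 [0.55153831 0.05571594 0.26988083] [-3.26551196e-02  2.99322666e-01 -4.99167648e-02  1.22189125e+00
  2.79021196e-04  1.42235455e+00]
False [0.55244581 0.05483933 0.15174919] [ 0.07894632  0.36489595 -0.48465236]
-0.002003303999865703 0.0 [0.03908447 0.07532709 0.45562746] 5.5
```

View pics/g.png

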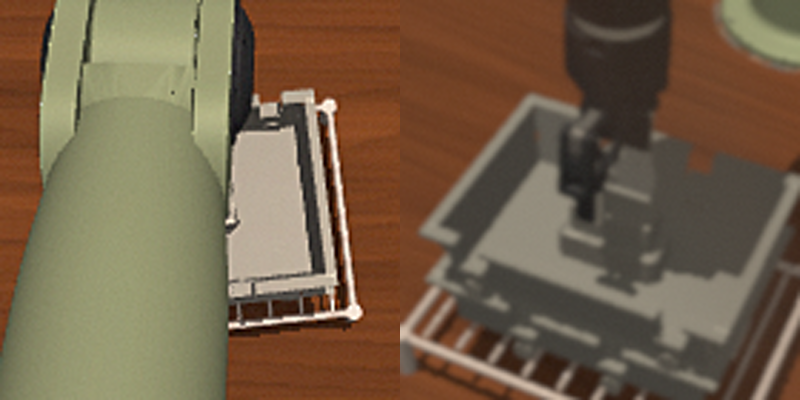

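The gripper shut completely, so the grasp missed. In the scene crop the fingers seem to stand left of (−y) or above the block. I'll check this against projections before moving again.

Run:
```python
from h import *
p=bot.read_position();print(p,bot.read_tool_rot(),bot.read_gripper_width(),bot.read_ft_force())
im=bot.camera("scene")[...,::-1].copy()[145:270,205:355]
im=cv2.resize(im,(720,600),interpolation=cv2.INTER_CUBIC)
def d(P,c):
    for u,v in proj("scene",P): cv2.circle(im,(int((u-205)*4.8),int((v-145)*4.8)),4,c,-1)
d([p,p+[0,0,.1]],(0,0,255))
m=[.5518,.0558,.1131,.1143]
d(pts(m,[(.015,.035,.06),(.015,-.035,.06),(-.015,-.035,.06),(-.015,.035,.06)]),(0,255,0))
d(pts(m,[(.092,.127,.06),(.092,-.127,.06),(-.092,-.127,.06),(-.092,.127,.06)]),(255,255,0))
cv2.imwrite("pics/g2.png",im)
```

```text
[0.55176636 0.05479897 0.15095665] [-3.03770860e-05  6.65566477e-01  7.46338571e-01 -2.78994874e-05] -0.002003303999865703 [0.03908447 0.07532709 0.45562746]
```

View pics/g2.png

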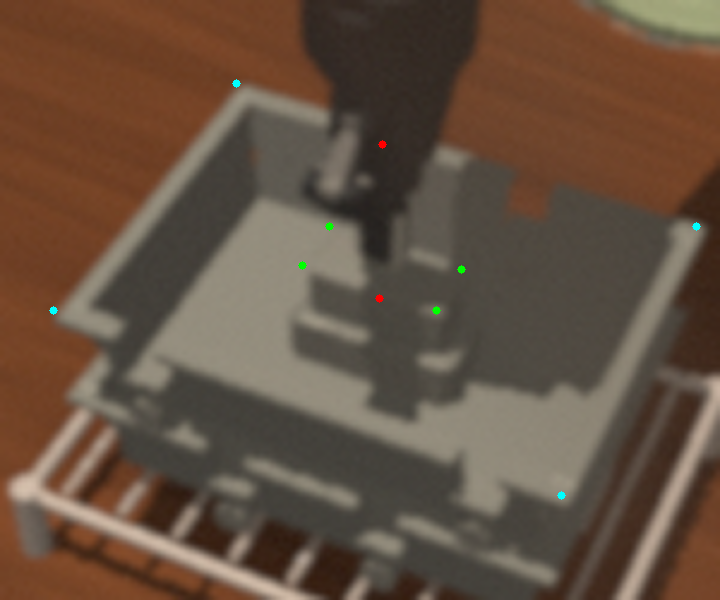

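The shut fingertips appear about 7 px (roughly 20 mm) higher than the TCP projection, resting over the block's top face. A gentle touch will settle the height.

Run:
```python
from h import *
p=bot.read_position()
print(bot.move_linear([p[0],p[1],.120],speed=.02,until_force=2.5),bot.read_position(),bot.read_ft_force(),bot.read_clock())
```

```text
True [0.55177066 0.05479757 0.14135936] [0.31332058 0.54378006 1.28273597] 6.25
```

Run:
```python
from h import *
X,Y,H=.092,.127,.06
t=lambda u,v:(u/4+175,v/4+150); s=lambda u,v:(u/4+200,v/4+145)
o={"top":[((X,Y,H),t(85,124)),((X,-Y,H),t(460,86)),((-X,-Y,H),t(493,358)),((-X,Y,H),t(107,398))],
"scene":[((-X,-Y,H),s(225,72)),((-X,Y,H),s(607,188)),((X,-Y,H),s(70,266)),((X,Y,H),s(495,405))]}
for z in(.075,.082,.09,.1,.113):
  for oo in (o,{"top":o["top"]},{"scene":o["scene"]}):
    p,r=fit(oo,[.55,0,.1,.1],z);print(z,p.round(4),r.reshape(-1,2).round(1).tolist())
```

```text
0.075 [0.5499 0.057  0.1127] [[2.0, 4.8], [-1.4, 4.7], [-1.7, 1.7], [1.9, 2.0], [-0.5, 10.4], [-2.9, 11.3], [1.4, 9.1], [-2.4, 12.8]]
0.075 [0.5586 0.0578 0.101 ] [[2.2, 1.2], [-1.3, 2.2], [-2.4, -0.9], [1.3, -1.7]]
0.075 [0.519  0.0425 0.1379] [[0.2, 2.5], [-3.5, 0.5], [4.7, -0.3], [-0.2, -0.5]]
0.082 [0.5494 0.0569 0.1125] [[1.6, 4.4], [-1.2, 4.3], [-1.5, 1.7], [1.5, 2.0], [-0.5, 8.3], [-2.4, 9.1], [1.2, 6.9], [-2.1, 10.7]]
0.082 [0.5576 0.0574 0.1034] [[1.8, 1.1], [-1.1, 1.8], [-1.9, -0.8], [1.1, -1.4]]
0.082 [0.5245 0.0454 0.1345] [[0.1, 1.9], [-2.9, 0.3], [4.0, -0.6], [-0.1, -0.1]]
0.09 [0.5488 0.0567 0.1123] [[1.1, 3.9], [-1.0, 3.8], [-1.2, 1.7], [1.1, 2.1], [-0.5, 5.8], [-1.9, 6.6], [0.9, 4.3], [-1.7, 8.1]]
0.09 [0.5564 0.0569 0.1057] [[1.4, 0.9], [-0.8, 1.4], [-1.5, -0.8], [0.8, -1.0]]
0.09 [0.5306 0.0487 0.1302] [[-0.1, 1.2], [-2.2, 0.1], [3.1, -1.0], [0.0, 0.2]]
0.1 [0.5484 0.0565 0.113 ] [[0.5, 3.2], [-0.7, 2.9], [-0.8, 1.5], [0.5, 2.0], [-0.7, 2.7], [-1.4, 3.5], [0.4, 1.3], [-1.3, 5.0]]
0.1 [0.5548 0.0563 0.1077] [[0.8, 0.7], [-0.5, 0.9], [-0.9, -0.7], [0.5, -0.6]]
0.1 [0.5387 0.053  0.1251] [[-0.4, 0.4], [-1.3, -0.0], [1.9, -1.3], [0.1, 0.9]]
0.113 [0.5513 0.0576 0.1161] [[-0.8, 1.2], [-1.0, 0.5], [-0.7, -0.2], [-0.6, 0.8], [-1.4, -0.4], [-0.8, 0.2], [-0.6, -1.6], [-0.7, 2.2]]
0.113 [0.5527 0.0555 0.1085] [[0.2, 0.3], [0.1, 0.3], [-0.2, -0.4], [-0.0, -0.1]]
0.113 [0.5502 0.0591 0.1214] [[-0.9, -0.4], [-0.1, -0.0], [0.3, -1.3], [0.5, 2.0]]
```

Run:
```python
from h import *
print(proj("scene",[[.171,.523,.199],[.171,.523,.212],[.171,.523,.24]]))
p=bot.read_position();bot.move_linear([p[0],p[1],.22],speed=.15)
p=bot.read_position()
out=[]
for c,(u0,v0) in(("scene",(215,110)),("top",(180,140))):
    im=bot.camera(c)[...,::-1].copy()[v0:v0+150,u0:u0+100]
    im=cv2.resize(im,(400,600),interpolation=cv2.INTER_CUBIC)
    for k,(u,v) in enumerate(proj(c,[p,p+[0,0,.03],p+[0,0,.1]])): cv2.circle(im,(int((u-u0)*4),int((v-v0)*4)),3,(0,0,255),-1)
    out.append(im)
cv2.imwrite("pics/g3.png",np.hstack(out)); print(p)
```

```text
[[537.17758712 170.51300135]
 [539.85950216 166.2804822 ]
 [545.82800892 156.86116098]]
[0.55120077 0.05482892 0.21916999]
```

View pics/g3.png

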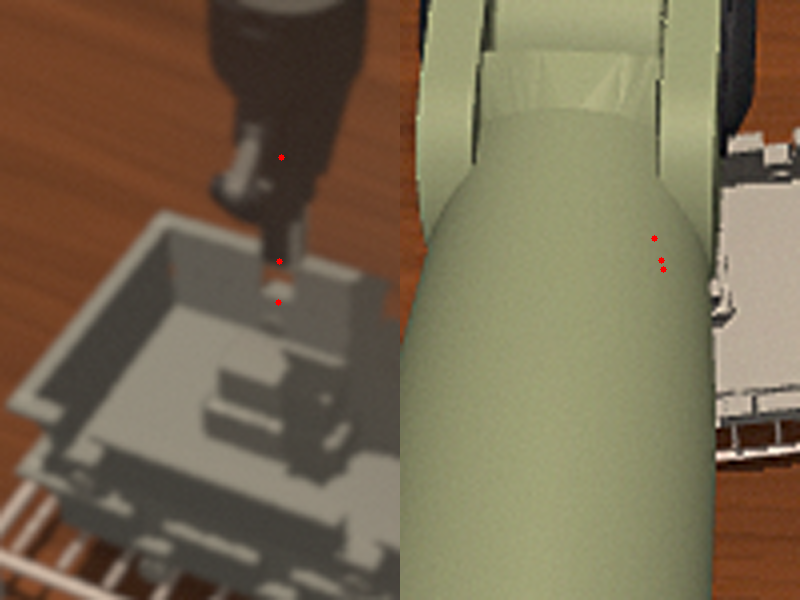

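The reported TCP is about 30 mm below the real fingertips: tip at (281,266) in the crop, TCP projection at (279,302). That agrees with touching the block top at a reading of 0.141. I'll regrasp using that touch height.

Run:
```python
from h import *
x,y,a=.5518,.0548,.1143
bot.set_gripper(1.0)
print(bot.move_linear([x,y,.118],speed=.12,until_force=5),bot.read_position()[2],bot.read_ft_force())
bot.set_gripper(0.0,60)
print(bot.read_gripper_width(),bot.read_finger_force(),bot.read_ft_force(),bot.read_moment(),bot.read_clock())
```

```text
False 0.11868810164473081 [-0.63044988  0.29574379  0.32759775]
0.3391461840065024 63.74884843826294 [0.95683858 0.02611759 2.62096299] [ 0.05879367 -0.31385732  0.01333855] 9.3583
```

Run:
```python
from h import *
x,y=.5518,.0548
bot.move_linear([x,y,.26],speed=.15)
print(bot.read_ft_force(),bot.read_gripper_width())
q=np.array(bot.read_joint_positions());q[5]-=np.pi; q[0]+=.62
bot.goto_joints(q)
print(bot.read_position(),bot.read_tool_rot(),bot.read_clock(),bot.read_joint_positions())
im=bot.camera("top");s=bot.camera("scene")
np.savez("a.npz",top=im,scene=s)
a=cv2.resize(im[140:290,60:310],(800,480),interpolation=cv2.INTER_CUBIC)
cv2.imwrite("pics/m1.png",a[...,::-1])
b=cv2.resize(s[130:300,200:440],(800,567),interpolation=cv2.INTER_CUBIC)
cv2.imwrite("pics/m2.png",b[...,::-1])
for c in("top","scene"):
  for t in("tote","lower"):print(c,t,[(d["bbox"],round(d["confidence"],2)) for d in bot.search_frame(c,t)][:2])
```

```text
[-0.56329218 -0.30462361 -4.17883008] 0.3338848786219871
[0.41663643 0.36451179 0.25864209] [ 0.00157809  0.91368425 -0.40642062 -0.00093544] 13.1083 [ 5.85493014e-01  3.04922959e-01 -7.04730682e-02  1.19906748e+00
 -1.16237303e-04 -1.71903170e+00]
top tote [([48.2, 191.5, 124.9, 140.3], 0.77)]
top lower [([199.6, 179.0, 100.1, 75.3], 0.92)]
scene tote [([378.1, 138.4, 168.4, 85.4], 0.64)]
scene lower [([218.1, 179.1, 131.2, 106.8], 0.94)]
```

View pics/m1.png

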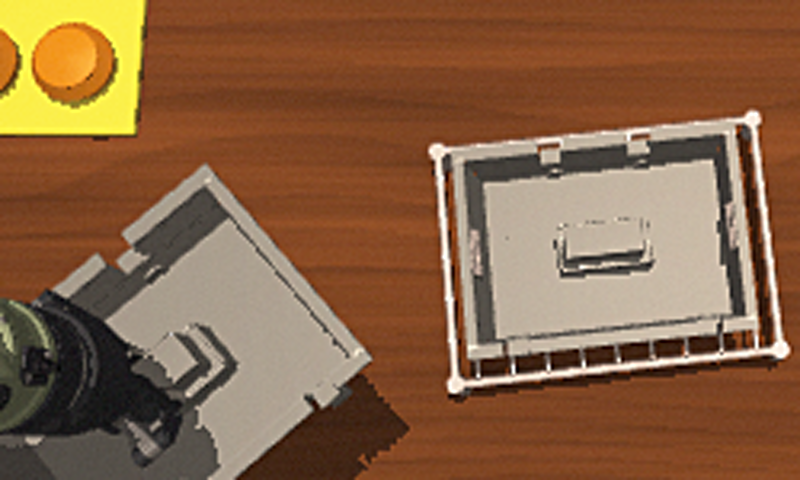

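View pics/m2.png

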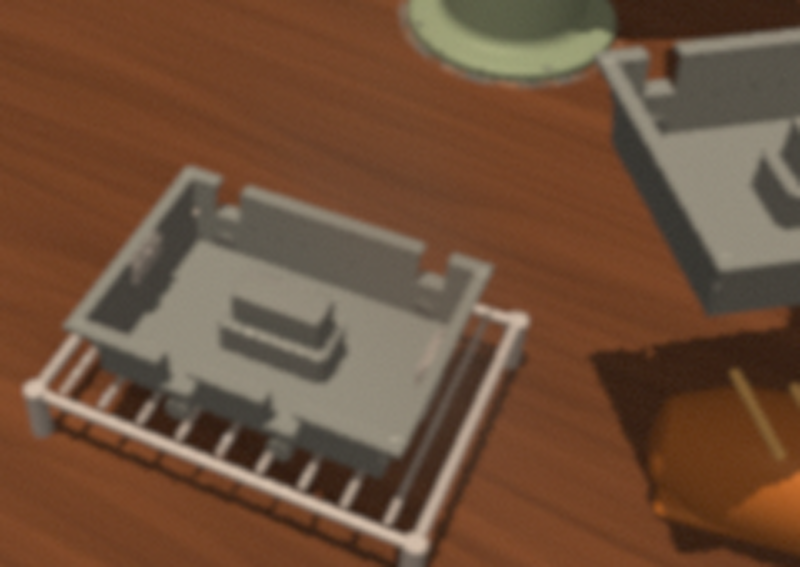

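The lower tote shows at crop corners (450,155), (737,125), (757,328) and (468,357), near pair up (+x). The held tote's near pair now also faces its yaw direction. I'll refine both poses from the rim edges.

```bash
cat >> h.py <<'E'
from scipy.ndimage import map_coordinates,gaussian_filter
X,Y,H=.092,.127,.06
EDG={"+x":((X,-Y,H),(X,Y,H)),"-x":((-X,-Y,H),(-X,Y,H)),"+y":((-X,Y,H),(X,Y,H)),"-y":((-X,-Y,H),(X,-Y,H))}
def edgefit(imgs,edges,p0,free=(0,1,2,3),w=4.,it=8):
    p=np.array(p0,float);free=list(free)
    rb={c:gaussian_filter(i[...,0].astype(float)-i[...,2],.6) for c,i in imgs.items()}
    for k in range(it):
        ww=max(w*.75**k,1.8);obs=[]
        for c,es in edges.items():
            for e in es:
                A,B=np.array(EDG[e]);cen=proj(c,pts(p,[(0,0,H)]))[0]
                L=A+np.linspace(.04,.96,60)[:,None]*(B-A);uv=proj(c,pts(p,L))
                d=uv[-1]-uv[0];n=np.array([-d[1],d[0]])/np.hypot(*d);n*=np.sign((uv.mean(0)-cen)@n)
                s=np.arange(-ww,ww+.01,.2);g=uv[:,None]+s[None,:,None]*n
                pr=map_coordinates(rb[c],[g[...,1],g[...,0]],order=1,mode="nearest")
                gr=np.gradient(pr,axis=1);m=gr.argmax(1);ok=(gr.max(1)>3)&(m>0)&(m<len(s)-1)
                if ok.sum()<6: print("weak",c,e,ok.sum()); continue
                med=np.median(s[m[ok]]);ok&=abs(s[m]-med)<1.2
                obs.append((c,e,L[ok],uv[ok]+s[m[ok],None]*n,n))
        def r(f):
            q=p.copy();q[free]=f
            return np.concatenate([(proj(c,pts(q,L))-t)@n for c,e,L,t,n in obs])
        sol=least_squares(r,p[free],x_scale=.01,loss="soft_l1",f_scale=.4);p[free]=sol.x
    i=0
    for c,e,L,t,n in obs: print("  ",c,e,len(L),"res %.2f"%np.median(r(sol.x)[i:i+len(L)]),end=";");i+=len(L)
    print("\n  pose",p.round(4));return p
E
cat > m.py <<'E'
from h import *
d=np.load("a.npz");I={"top":d["top"],"scene":d["scene"]}
z0={c:cv2.imread(f"pics/{c}0.png")[...,::-1] for c in I}
al=["+x","+y","-y"]
print("stacked (as yaw~0)");edgefit(z0,{"top":al},[.5527,.0555,.113,.11],(0,1,3));edgefit(z0,{"top":al,"scene":["-x","-y","+y"]},[.5527,.0555,.113,.11])
print("lower");edgefit(I,{"top":al},[.552,.056,.053,.11],(0,1,3),3);edgefit(I,{"top":al,"scene":["-x","-y","+y"]},[.552,.056,.053,.11],w=3)
print("held");p=[.4166,.3645,.253,.7337]
for c in I:print(c,proj(c,pts(p,[e for k in("-x","+x") for e in EDG[k]])).round(0).tolist())
edgefit(I,{"top":["+x","-y","+y"]},p,(0,1),6);edgefit(I,{"top":["+x","-y","+y"],"scene":["-x","-y","+y"]},p,w=6)
E
python3 m.py
```

```text
stacked (as yaw~0)
weak top -y 5
weak top -y 3
weak top -y 2
   top +x 50 res -0.01;   top +y 58 res -0.00;
  pose [0.5548 0.0617 0.113  0.1178]
   top +x 50 res 0.21;   top +y 58 res -0.19;   top -y 6 res -0.91;   scene -x 19 res 0.39;   scene -y 60 res -0.20;   scene +y 14 res -0.50;
  pose [0.5536 0.0601 0.1194 0.1131]
lower
   top +x 60 res -0.00;   top +y 54 res -0.00;   top -y 50 res -0.00;
  pose [0.5569 0.0556 0.053  0.1093]Traceback (most recent call last):
  File "m.py", line 6, in <module>
    print("lower");edgefit(I,{"top":al},[.552,.056,.053,.11],(0,1,3),3);edgefit(I,{"top":al,"scene":["-x","-y","+y"]},[.552,.056,.053,.11],w=3)
                                                                        ~~~~~~~^^^^^^^^^^^^^^^^^^^^^^^^^^^^^^^^^^^^^^^^^^^^^^^^^^^^^^^^^^^^^^^^
  File "h.py", line 43, in edgefit
    sol=least_squares(r,p[free],x_scale=.01,loss="soft_l1",f_scale=.4);p[free]=sol.x
    return func(*args, **kwargs)
    vector_fun = VectorFunction(
        fun_wrapped,
    ...<6 lines>...
        workers=workers
    )
    self.J, dct = approx_derivative(
            
[... 468 characters left out ...]
val - f0 for f_eval in f_evals]
                                    ^^^^^^^
    f = np.atleast_1d(self.fun(x, *self.args, **self.kwargs))
                      ~~~~~~~~^^^^^^^^^^^^^^^^^^^^^^^^^^^^^^
    return np.atleast_1d(self.fun(x))
                         ~~~~~~~~^^^
    return self.f(x, *self.args, **self.kwargs)
           ~~~~~~^^^^^^^^^^^^^^^^^^^^^^^^^^^^^^
  File "h.py", line 42, in r
    return np.concatenate([(proj(c,pts(q,L))-t)@n for c,e,L,t,n in obs])
                            ~~~~^^^^^^^^^^^^
  File "h.py", line 5, in proj
    k=bot.calibration(c);E=np.array(k["extrinsics"]);q=(E[:3,:3]@np.asarray(P,float).T).T+E[:3,3]
ValueError: time passes only in moves, steps and waits
```

```bash
python3 - <<'E'
from h import bot
import numpy as np
np.save("cal.npy",{c:{k:np.array(v) for k,v in bot.calibration(c).items() if k in("mtx","extrinsics")} for c in("top","scene")},allow_pickle=True)
E
sed -i 's/k=bot.calibration(c);/k=CAL[c];/; s/^import cv2,numpy as np$/import cv2,numpy as np\nCAL=np.load("cal.npy",allow_pickle=True).item()/' h.py
sed -i 's/if ok.sum()<6: print("weak",c,e,ok.sum()); continue/if ok.sum()<8: continue/' h.py
python3 m.py
```

```text
stacked (as yaw~0)
   top +x 50 res -0.01;   top +y 58 res -0.00;
  pose [0.5548 0.0617 0.113  0.1178]
   top +x 50 res 0.10;   top +y 58 res -0.00;   scene -x 19 res 0.40;   scene -y 60 res -0.20;   scene +y 14 res -0.60;
  pose [0.5536 0.0601 0.1194 0.1141]
lower
   top +x 60 res -0.00;   top +y 54 res -0.00;   top -y 50 res -0.00;
  pose [0.5569 0.0556 0.053  0.1093]
   top +x 60 res -0.21;   top +y 54 res 0.42;   top -y 50 res -0.02;   scene -x 30 res -0.77;   scene -y 60 res 0.40;
  pose [0.5548 0.0558 0.0581 0.1096]
held
top [[174.0, 251.0], [84.0, 330.0], [123.0, 192.0], [33.0, 266.0]]
scene [[378.0, 146.0], [492.0, 133.0], [416.0, 210.0], [548.0, 192.0]]
   top +x 32 res 0.02;   top -y 60 res -0.20;   top +y 47 res -0.40;
  pose [0.4195 0.3639 0.253  0.7337]
   top +x 33 res 0.02;   top -y 60 res 0.00;   top +y 48 res 0.00;   scene -y 8 res -1.10;   scene +y 58 res 0.01;
  pose [0.4189 0.3616 0.2576 0.7351]
```

Run:
```python
from h import *
q=np.array(bot.read_joint_positions());q[0]-=1.28
bot.goto_joints(q);p=bot.read_position();print(p,bot.read_clock())
r=bot.read_tool_rot();a=np.arctan2(2*r[2]**2-1+2*r[0]**2,2*r[1]*r[2]);a=(a+np.pi/2)%np.pi-np.pi/2
I={c:bot.camera(c) for c in("top","scene")};np.savez("b.npz",**I)
d=np.load("a.npz");J={c:d[c] for c in I}
cv2.imwrite("pics/m3.png",cv2.resize(I["top"][120:330,180:460],(800,600),interpolation=cv2.INTER_CUBIC)[...,::-1])
print("yaw",a)
def loc(f,t,a):
    e=f[:2]-t[:2];return np.array([np.cos(a)*e[0]+np.sin(a)*e[1],-np.sin(a)*e[0]+np.cos(a)*e[1]]).round(4)
for im,t,aa in((J,np.array([.41664,.36451]),.7337),(I,p,a)):
  for z in(.253,.2576):
    f=edgefit({"top":im["top"]},{"top":["+x","-y","+y","-x"]},[*t[:2],z,aa],(0,1,3),6);print("e",loc(f,t,aa))
for z in (.053,.0576):edgefit({"top":I["top"]},{"top":["+x","-y","+y"]},[.556,.0555,z,.109],(0,1,3),3)
```

```text
[ 0.46915437 -0.29369713  0.2587132 ] 15.7667
yaw -0.5444907756614619
   top +x 34 res -0.02;   top -y 60 res -0.23;   top +y 48 res -0.37;
  pose [0.4197 0.3642 0.253  0.7281]
e [ 0.0021 -0.0023]
   top +x 32 res -0.14;   top -y 60 res -0.00;   top +y 48 res -0.01;   top -x 9 res -1.37;
  pose [0.4184 0.3614 0.2576 0.7367]
e [-0.0008 -0.0035]
   top +x 30 res -0.98;   top +y 44 res -0.01;   top -x 31 res -0.82;
  pose [ 0.4666 -0.295   0.253  -0.5662]
e [-0.0015 -0.0024]
   top +x 30 res -0.80;   top +y 44 res -0.00;   top -x 31 res -0.59;
  pose [ 0.466  -0.2942  0.2576 -0.5615]
e [-0.0024 -0.002 ]
   top +x 60 res -0.01;   top -y 50 res -0.00;   top +y 54 res 0.00;
  pose [0.557  0.0556 0.053  0.1097]
   top +x 60 res -0.08;   top -y 48 res 0.19;   top +y 54 res 0.20;
  pose [0.5558 0.0552 0.0576 0.1101]
```

View pics/m3.png

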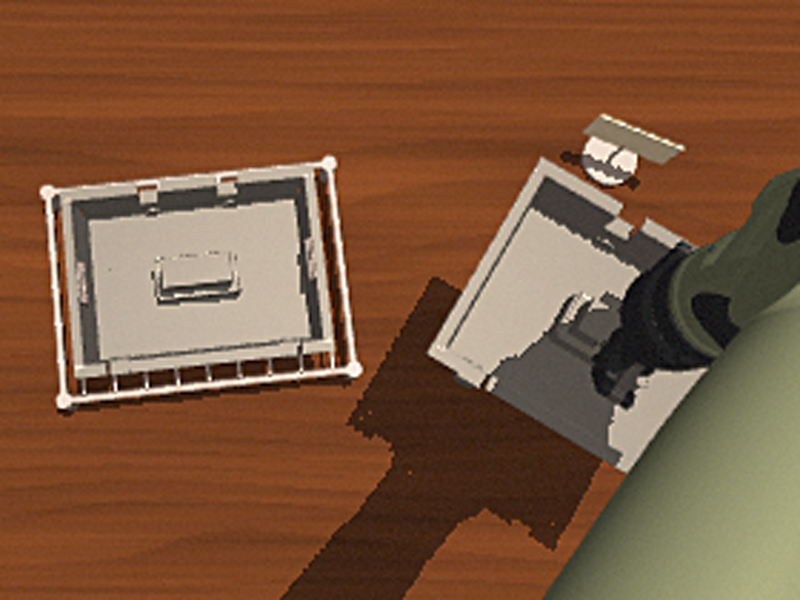

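Run:
```python
from h import *
x,y,a=.5561,.0580,.1097
q=np.array(bot.read_joint_positions())
j=bot.solve_ik([x,y,.26],Q(a));k=bot.solve_ik([x,y,.26],Q(a+np.pi))
print(q,j,k)
t=min((j,k),key=lambda v:abs(v[5]+1.72));bot.goto_joints(t)
bot.move_linear([x,y,.135],speed=.12)
print(bot.read_ft_force(),bot.read_clock())
print(bot.move_linear([x,y,.092],speed=.02,until_force=4),bot.read_position(),bot.read_ft_force(),bot.read_moment(),bot.read_clock())
```

```text
[-6.92787854e-01  3.04685114e-01 -7.04884959e-02  1.19915700e+00
  1.30121480e-04 -1.71922660e+00] [-0.02809737  0.31190363 -0.05730954  1.20158316  0.          1.43299895] [-0.02809737  0.31190363 -0.05730954  1.20158316  0.         -1.7085937 ]
[ 1.01104579 -0.31924157 -3.72539106] 18.4167
True [0.55561714 0.05823921 0.10347439] [ 2.55995614  0.5891749  -0.48907999] [ 0.02319505 -0.46895189 -0.01301949] 19.8417
```

It made contact at 0.1035, 15 mm below the stacked level, so the lugs are in the slots and held by the clips. Next I release it and press on the handle with shut fingers.

Run:
```python
from h import *
x,y,a=.5561,.0580,.1097
bot.set_gripper(1.0); print("rel",bot.read_ft_force())
bot.move_linear([x,y,.16],speed=.12)
bot.set_gripper(0.0)
y-=.0027; x+=.0
z0=bot.read_ft_force()
print(z0,bot.move_linear([x,y,.10],speed=.03,until_force=2),bot.read_position(),bot.read_ft_force(),bot.read_clock())
for n in range(40):
    p=bot.read_position();f=bot.read_ft_force()-z0
    print(round(p[2]*1e3,1),f.round(1).tolist(),end=" ")
    if f[2]>17: break
    bot.move_linear([x,y,p[2]-.002],speed=.02,until_force=6)
print(bot.read_clock(),bot.read_moment())
```

```text
rel [-0.47305452 -0.50524131 -0.52056181]
[-0.21942675 -0.27715648 -0.75114964] True [0.55558105 0.05641981 0.1240838 ] [ 0.29267406 -1.45467677  1.75554577] 23.0083
124.1 [0.5, -1.2, 2.5] 122.2 [-0.6, 2.6, 3.2] 120.2 [-1.3, 2.9, 3.4] 118.2 [-0.2, 2.4, 5.4] 116.3 [-1.4, 4.6, 5.7] 114.5 [-1.6, 3.9, 6.2] 112.7 [-3.3, 3.6, 7.6] 111.1 [-3.6, 4.0, 8.0] 109.5 [-3.1, 4.0, 8.9] 108.0 [-3.7, 3.3, 9.5] 106.5 [-3.3, 4.5, 10.0] 105.2 [-4.1, 5.6, 10.8] 103.9 [-4.5, 4.3, 12.7] 102.6 [-5.4, 2.9, 12.1] 101.4 [-5.1, 4.6, 12.0] 100.3 [-5.7, 3.4, 13.6] 99.3 [-5.4, 3.7, 13.1] 98.4 [-5.7, 3.9, 13.8] 97.5 [-5.3, 3.9, 13.8] 96.7 [-6.2, 4.3, 15.6] 95.9 [-5.8, 3.4, 15.0] 95.2 [-6.5, 3.6, 16.2] 94.6 [-6.7, 4.5, 17.2] 28.5417 [ 0.64792808  1.49847715 -0.05075417]
```

```bash
cat > push.py <<'E'
from h import *
def push(x,y,z0,fmax,zmin,step=.003):
    for n in range(60):
        p=bot.read_position();f=bot.read_ft_force()-z0
        print(round(p[2]*1e3,1),f.round(1).tolist(),end=" ")
        if f[2]>fmax or p[2]<zmin: break
        bot.move_linear([x,y,p[2]-step],speed=.03,until_force=5)
    print("clock",bot.read_clock(),bot.read_position()[:2])
E
python3 - <<'E'
from push import *
z0=np.array([-.22,-.28,-.75]);p=bot.read_position();print(p)
push(p[0],p[1],z0,22,.075)
E
```

```text
[0.5553992  0.0555492  0.09459203]
94.6 [-6.7, 4.5, 17.2] 93.2 [-5.8, 3.6, 17.3] 91.9 [-5.4, 2.4, 17.6] 90.7 [-5.6, 2.3, 17.8] 89.6 [-5.8, 4.0, 19.0] 88.6 [-5.7, 2.6, 19.8] 87.6 [-6.8, 3.6, 20.1] 86.8 [-7.7, 3.1, 20.7] 85.9 [-7.8, 3.4, 20.9] 85.2 [-6.6, 3.4, 22.1] clock 30.7917 [0.55538549 0.05543941]
```

Run:
```python
from h import *
z0=np.array([-.22,-.28,-.75]);p=bot.read_position()
for z in(.095,.105,.110,.113,.116,.119,.122,.125,.14):
    bot.move_linear([p[0],p[1],z],speed=.06);print(bot.read_position()[2].round(4),(bot.read_ft_force()-z0).round(1).tolist())
print(bot.read_clock())
for c in("top","scene"):
    I=bot.camera(c);np.save(c+"_c.npy",I)
I={c:np.load(c+"_c.npy") for c in("top","scene")}
cv2.imwrite("pics/n.png",cv2.resize(I["scene"][140:290,200:360],(640,600),interpolation=cv2.INTER_CUBIC)[...,::-1])
```

```text
0.0967 [-4.3, 3.8, 15.6]
0.1061 [-1.5, 2.3, 9.3]
0.1108 [-1.1, 2.1, 6.6]
0.1134 [-0.6, 0.4, 4.6]
0.116 [-0.2, 0.2, 3.3]
0.1189 [-0.7, 0.2, -0.4]
0.1221 [-0.3, 0.2, 0.4]
0.1252 [-0.1, -0.3, 1.3]
0.1407 [-0.1, 0.4, -0.4]
33.3583
```

View pics/n.png

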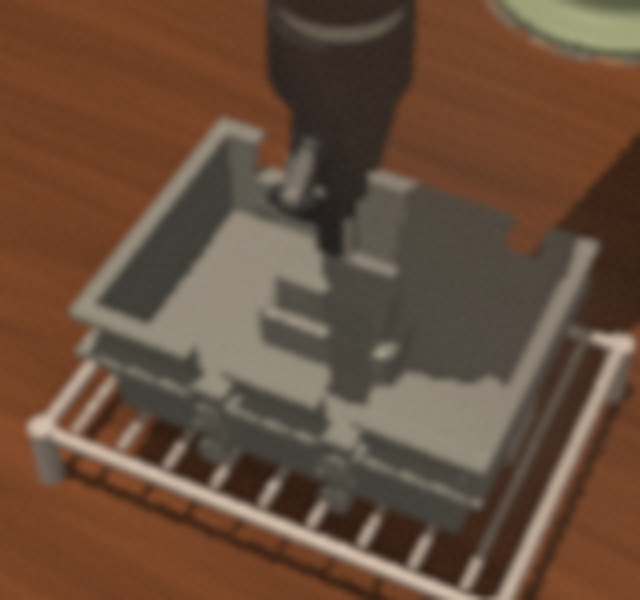

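Contact was lost at about 0.118, which matches home (stacked rest about 0.145 minus 27 mm). In the picture the lugs sit low in the front slots at (210,425) and (335,480). To check that it's level, I'll touch the rims of both short ends lightly.

```bash
cat > probe.py <<'E'
from push import *
def probe(s,fmax=6):
    x,y=.5557-s*.0134,.0554+s*.1213
    bot.move_linear([x,y,.145],speed=.2); bot.wait(.2); z0=bot.read_ft_force()
    hit=bot.move_linear([x,y,.10],speed=.03,until_force=2.5); print("end",s,hit,end=" ")
    push(x,y,z0,fmax,.1,.002)
    p=bot.read_position();bot.move_linear([x,y,.145],speed=.15)
E
python3 - <<'E'
from probe import *
probe(1);probe(-1)
E
```

```text
end 1 True 113.5 [-0.3, -0.1, 2.4] 111.6 [-1.0, -0.2, 3.4] 109.7 [-1.1, 0.0, 3.7] 107.9 [-1.7, 0.8, 4.4] 106.3 [-1.7, 0.3, 5.9] 104.8 [-3.7, -0.5, 7.4] clock 36.6583 [0.54224531 0.17677897]
end -1 True 118.4 [1.0, -0.1, 1.1] 116.4 [-1.1, 0.1, 3.4] 114.6 [-1.2, 0.5, 4.6] 112.8 [-2.7, -0.3, 6.0] clock 40.3 [ 0.56902422 -0.06593664]
```

The −y end is about 5–6 mm high and the +y end is home. I'll press the −y rim and probe both ends again.

```bash
sed -i 's/zmin,step/zmin,step/; s/push(x,y,z0,fmax,.1,.002)/push(x,y,z0,fmax,.085,.003)/' probe.py
python3 - <<'E'
from probe import *
probe(-1,14);probe(-1,5);probe(1,5)
E
```

```text
end -1 True 118.0 [-0.1, 0.3, 1.2] 115.1 [-1.6, 0.3, 4.6] 112.4 [-3.2, -0.0, 4.6] 109.9 [-3.0, 0.6, 6.3] 107.4 [-2.9, -0.1, 6.8] 105.1 [-3.8, -0.1, 8.7] 102.9 [-4.4, -0.7, 9.2] 100.9 [-5.1, -0.9, 10.2] 99.1 [-5.3, -0.7, 11.3] 97.3 [-5.2, -0.4, 11.3] 95.7 [-5.9, 0.0, 13.1] 94.3 [-5.8, -0.4, 14.0] 93.0 [-6.5, -0.9, 14.1] clock 45.0417 [ 0.56863359 -0.0665281 ]
end -1 True 114.5 [1.2, -0.5, 2.2] 111.7 [-0.8, -0.5, 4.8] 109.1 [-0.7, 0.6, 6.9] clock 47.4833 [ 0.56919554 -0.0659602 ]
end 1 True 114.4 [1.1, -0.3, 2.6] 111.6 [-1.2, -0.8, 4.1] 109.0 [-0.8, 0.3, 6.2] clock 50.925 [0.54239158 0.17676991]
```

Both ends now read the same (114.5 and 114.4 mm), exactly 27 mm below the stacked touch of 141.4 mm. That means home and level, so I'll retreat and hand in.

Run:
```python
from h import *
p=bot.read_position();bot.move_linear([p[0],p[1],.25],speed=.15)
print(bot.read_ft_force(),bot.read_clock());print(bot.close_job())
```

```text
[-0.80375043  0.13232294 -0.07706142] 52.1667
the job is handed in; nothing more can be done
None
```

The tote is turned half a turn, nested, level and released: both ends touch within 0.1 mm of each other and 27 mm below the stacked height. The push peaked at about 22 N downward, the loaf, jar and price-card holder were left alone, and I handed the job in at 52 s.

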